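# Hold the yellow tube ready over its cradle in the latch case

## Robot

A 7-joint arm with a two-finger parallel gripper is mounted at the origin on the work surface. World frame = base frame: x ahead of the robot, y to its left, z up, the work surface at z = 0. Lengths are in m, angles in rad, forces in N, time in s.
With the tool pointing down it reaches from about 0.425 to 0.825 m from the base axis. Payload 3.6 kg.
Tool frame: the origin (TCP) lies where the fingers leave the gripper's body, on its centre line; the fingertips stand 73 mm ahead of it and the grasp point (between the pads) lies 54 mm ahead of it; z points along the fingers, y is the line along which they close (so a half turn about z gives the same grasp; the last joint's range is limited). The gripper opens to 85 mm and grips with 20 to 120 N. Pads are 22 mm wide; open, the fingers measure 114 mm over their backs; the gripper's body (76 mm by 85 mm) begins 54 mm behind the grasp point. The pads swing forward as they close: fully open they stand 13 mm farther back than shut.
Start: joints at [-1.373, 0.615, -0.013, 1.423, 0.008, 1.103, -0.04], TCP at [0.145, 0.634, 0.304] pointing down, gripper open.
Joint ranges: [-3.12, 3.12], [-0.3, 2.06], [-1.34, 1.32], [0.26, 2.42], [-1.36, 4.5], [0.01, 1.98], [-2.84, 2.84]. Speed limits (rad/s): [2.79, 2.79, 3.14, 3.14, 3.14, 3.14, 3.14].

## Interface

Orientations are given as a unit quaternion [x, y, z, w].
In Python, from station import arm, snapshot, camera_info, ticket gives the robot as it stands. Calls block until the motion is done:
- arm.movep(position, orientation): joint-space move of the TCP to a pose.
- arm.line_to(position, velocity=0.15, ori=None): straight line of the TCP; ori=None keeps the orientation; velocity is the mean speed in m/s.
- arm.move_j(angles): joint-space move.
- arm.move_gripper(opening, effort=None): opening from 0.0 (shut) to 1.0 (fully open); effort is the grip in N (None keeps the last); returns when the fingers have stopped.
- arm.pause(seconds).
- arm.ik(position, orientation): joint angles nearest the present ones, or None.
- snapshot(name): name is "scene" or "side" or "wrist"; returns the picture (480x640x3 uint8, blue, green, red); there is no depth.
- camera_info(name): a dict with "fx", "fy", "cx", "cy" (pixels), "R" (3x3) and "t" (3): a world point X has camera coordinates R X + t; the wrist camera has in their place "T_tool_cam" (4x4, takes a point from camera to tool coordinates, whose origin is the TCP and whose axes are the flange's). Camera axes: x right, y down, z forward; pixel columns grow to the right and rows downward; lengths in m; the calibration is good to about 2 mm. The wrist camera is an equidistant fisheye: a pixel r from the principal point sees the ray r / f radians off the axis. A picture is of the moment at which its call begins: read the wrist's pose just before it. camera_info takes no time and is no camera call.
A pose or a line that the arm cannot do raises arm.MotionError and nothing moves.
- ticket.finish_job(): hands the job in; it is judged then, once.
Readings, each from a call of its own:
- arm.read_time(): time.
- arm.read_joint_positions(): joint angles.
- arm.read_dq(): joint speeds.
- arm.read_effort(): joint torques, N m.
- arm.read_tool_pos(): TCP position.
- arm.read_eef_rot(): TCP orientation.
- arm.read_ft_force(): force on the tool from outside, world axes, zero at the start.
- arm.read_wrist_torque(): the same for the moment, N m.
- arm.read_opening(): opening from 0.0 (shut) to 1.0 (fully open).
- arm.read_finger_force(): force on a finger pad.
Only numpy, scipy, OpenCV 4.12 (cv2) and the standard library are available. Lean on these libraries where they do the work, as an engineer would, in place of code of your own. Each camera call takes 0.05 s, during which the arm holds its last target. There are 200 camera calls.

## Task

First swing the clamp lever on the navy case wide open, to its stop or nearly, so the tube-shaped cradle is free. Then pick up the closed yellow tube, lift it higher than the tops of the jars and bottles and over them without disturbing any of the small things on the marble, and stop with it level, about 1 cm above the top of the case, centred over the cradle and lined up with its cap over the cradle's wider end, so that I can check the fit. The tube must never touch the case or lever; finish still holding it there, without lowering it in or letting go.

Things in the scene. Friction and masses are not known exactly. Their poses are not given: they have to be found in the camera images.
- tube: closed hard yellow plastic tube lying flat, loose, about 60 g: 120 mm long, 28 mm tall; rounded-square barrel 26 mm wide and, on the last 30 mm at +x, a ribbed square cap 34 mm wide (same yellow). Origin: centre of its underside, mid-length; x lengthwise toward the cap, z up. Grip the barrel (x -60 to +30 mm) across y, near the origin
- tube_cap (a point): middle of the tube's cap end face, 60 mm from the origin along the tube's +x, 14 mm up
- case: the navy plastic latch case, fixed to the top, opened flat. Origin: on the marble under the centre of the cradle. x as the cradle's, z up. Its tray spans x -100 to +100 mm, y -70 to +80 mm and is 40 mm tall; the empty lid lies flat beyond it (y +87 to +227 mm, 20 mm tall)
- cradle (a point): centre of the cradle's mouth, level with the tray top (40 mm above the marble); axes as the case's. The cradle is a pocket 20 mm deep shaped like the tube: 38 mm wide at x -68 to +22 mm, 46 mm wide at x +22 to +68 mm (the cap's end). The tube is centred when its origin is over this point, its x axis along this x axis
- lever_pivot (a point): where the lever's upright hinge axis meets the tray top: 30 mm in x, 60 mm in y from the cradle's centre (case axes). A 22 mm boss, 14 mm tall, stands on it
- lever_knob (a point): centre of the top of the grey upright round knob (16 mm diameter, 30 mm tall) on the lever's free end, 120 mm from the hinge axis; this point is 82 mm above the marble. The arm is an aluminium bar 14 mm wide, 4 to 12 mm above the tray top
- lever (a joint): lever's swing about its upright hinge axis, rad. 0: shut, the arm points along the case's -y, across the cradle. Grows as it opens, clockwise from above: at 1.57 the arm points along the case's -x, beside the cradle; stop at 1.75. Light friction (0.5 N at the knob), no spring: stays where left
- pill_bottle: small brown glass pill jar, 42 mm diameter, 75 mm tall; a bystander, loose; origin: centre of its underside
- eye_cup: clear plastic eye cup, 48 mm across the rim, 55 mm tall, open; a bystander, loose; origin: centre of its underside
- cream_jar: white ceramic cream jar, 52 mm diameter, 48 mm tall; a bystander, loose; origin: centre of its underside
- pill_dish: white ceramic pill dish, 84 mm across the rim, 24 mm tall, open; a bystander, loose; origin: centre of its underside
- tweezer: stainless steel tweezer lying flat, 108 mm long, 7 mm high; origin mid-length; a bystander, loose
- drop_bottle: small white drop bottle, 32 mm diameter, 62 mm tall; a bystander, loose; origin: centre of its underside
There are look-alikes about, which are no part of the job. Several things have the shape of the tube; the one meant has the colours described above.

How it is judged:
By the outcome, as a careful person would: the job done as asked, in the order asked, and still so for the second after the job is handed in, while the arm keeps its last pose, push and grip.
It also fails if it takes over 56 s, if anything falls off the work surface, if the arm or the gripper's body presses on something with over 40 N, if the wrist force passes 120 N, or if a joint passes its speed limit or range.

## Working session

There is one attempt and no reset: what is moved stays moved. The work goes in short steps, each a Python script; the robot and the scene stay as the last script left them, time stands still between calls to the robot, and variables do not carry over. Pictures are saved under pics/ and viewed, at most 10 in all, crops included, and the job is handed in when it is done.

```bash
mkdir -p pics; ls
python3 - <<'E'
from station import *
import cv2
for n in("scene","side","wrist"):
    cv2.imwrite(f"pics/{n}0.png",snapshot(n)); print(n,camera_info(n))
print(arm.read_time(),arm.read_tool_pos(),arm.read_eef_rot(),arm.read_opening())
E
```

```text
pics
scene {'fx': 572.7286441727194, 'fy': 572.7286441727194, 'cx': 310.3763345182336, 'cy': 234.8382388226862, 'R': array([[ 6.68975286e-01,  7.43284487e-01, -4.87957394e-04],
       [ 4.05631597e-01, -3.65628897e-01, -8.37722220e-01],
       [-6.22844341e-01,  5.60217531e-01, -5.46096370e-01]]), 't': array([-0.32039438, -0.18438783,  1.72079682])}
side {'fx': 444.2596040461003, 'fy': 444.2596040461003, 'cx': 319.37432841134887, 'cy': 234.12716350339878, 'R': array([[ 0.68474737, -0.72857105,  0.01747184],
       [-0.52115979, -0.50628853, -0.68706942],
       [ 0.50942469,  0.46136336, -0.72638168]]), 't': array([-0.41025732,  0.31404416,  0.75949456])}
wrist {'fx': 371.64829954431775, 'fy': 371.64829954431775, 'cx': 317.9746883034319, 'cy': 235.3684373025195, 'T_tool_cam': array([[ 8.32135085e-05, -9.57667927e-01, -2.87875207e-01,
         7.34417611e-02],
       [ 9.99999987e-01,  1.19983802e-04, -1.10086353e-04,
        -1.07113625e-04],
       [ 1.39966531e-04, -2.87875194e-01,  9.57667924e-01,
        -7.08486147e-02],
       [ 0.00000000e+00,  0.00000000e+00,  0.00000000e+00,
         1.00000000e+00]])}
0.15 [0.14478137 0.63318832 0.3029791 ] [ 1.12133439e-01  9.93692613e-01 -1.03690798e-03 -9.14060011e-05] 0.9995365157493384
```

View pics/scene0.png

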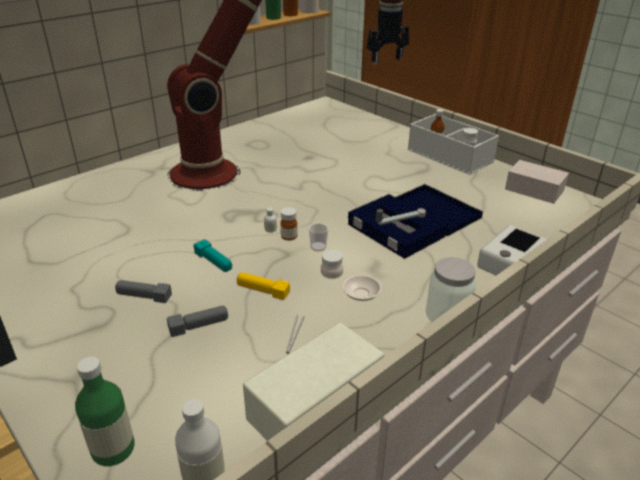

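View pics/side0.png

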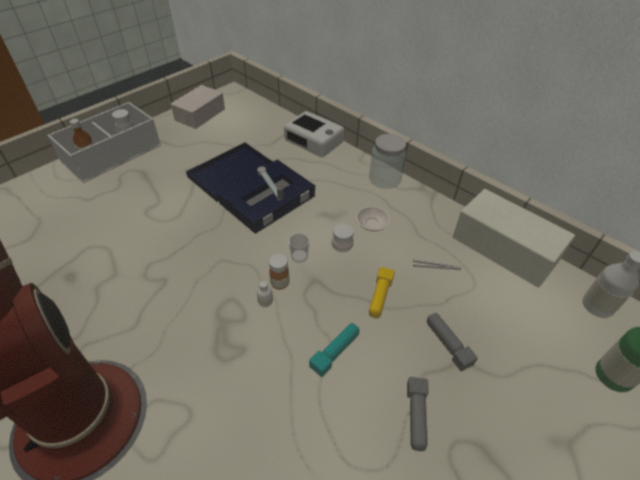

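The scene view shows the yellow tube at (264,285), with its cap at the right end (283,290). It also shows a teal tube at (212,255) and two grey ones at (143,291) and (198,320). Only the first is yellow, as described. In the side view the yellow tube is at (382,292), with its cap at the top. The case is at (415,217) in scene and (250,185) in side. I'll confirm in an enlarged montage and measure.

```bash
cat > h.py <<'E'
import numpy as np, cv2
from station import *
def ray(n,uv):
    c=camera_info(n); d=np.array([(uv[0]-c['cx'])/c['fx'],(uv[1]-c['cy'])/c['fy'],1.])
    return -c['R'].T@c['t'], c['R'].T@d
def onz(n,uv,z):
    o,d=ray(n,uv); return o+d*(z-o[2])/d[2]
def tri(a,b):
    (o1,d1),(o2,d2)=ray("scene",a),ray("side",b)
    s=np.linalg.lstsq(np.c_[d1,-d2],o2-o1,rcond=None)[0]
    p,q=o1+s[0]*d1,o2+s[1]*d2
    return (p+q)/2,np.linalg.norm(p-q)
def proj(n,X):
    c=camera_info(n); p=c['R']@np.asarray(X)+c['t']; return np.array([c['fx']*p[0]/p[2]+c['cx'],c['fy']*p[1]/p[2]+c['cy']])
E
python3 - <<'E'
from h import *
s=cv2.imread('pics/scene0.png'); d=cv2.imread('pics/side0.png')
a=cv2.resize(s[170:310,220:490],None,fx=2.9,fy=2.9,interpolation=cv2.INTER_CUBIC)
cv2.imwrite('pics/ca.png',a)
b=cv2.resize(d[130:330,180:450],None,fx=2.9,fy=2.9,interpolation=cv2.INTER_CUBIC)
cv2.imwrite('pics/cb.png',b)
for n,im,off in(("scene",s,0),("side",d,0)):
    h=cv2.cvtColor(im,cv2.COLOR_BGR2HSV)
    m=cv2.inRange(h,(20,170,90),(32,255,255))
    if n=="scene": m[:200]=0;m[:,:150]=0
    k,l,st,c=cv2.connectedComponentsWithStats(m)
    i=1+np.argmax(st[1:,4]); r=cv2.minAreaRect(np.argwhere(l==i)[:,::-1].astype(np.float32))
    print(n,st[i],r); print([onz(n,p,.014).round(3).tolist() for p in cv2.boxPoints(r)], onz(n,c[i],.014))
E
```

```text
scene [237 273  53  26 733] ((262.5882568359375, 284.6470947265625), (52.872764587402344, 17.947635650634766), 14.03624439239502)
[[0.525, -0.262, 0.014], [0.48, -0.218, 0.014], [0.594, -0.162, 0.014], [0.633, -0.207, 0.014]] [ 0.56175269 -0.20959607  0.014     ]
side [370 268  24  49 560] ((379.2673645019531, 291.72027587890625), (14.540541648864746, 48.70270919799805), 18.924644470214844)
[[0.496, -0.222, 0.014], [0.614, -0.171, 0.014], [0.624, -0.201, 0.014], [0.506, -0.249, 0.014]] [ 0.56248216 -0.21166249  0.014     ]
```

View pics/ca.png

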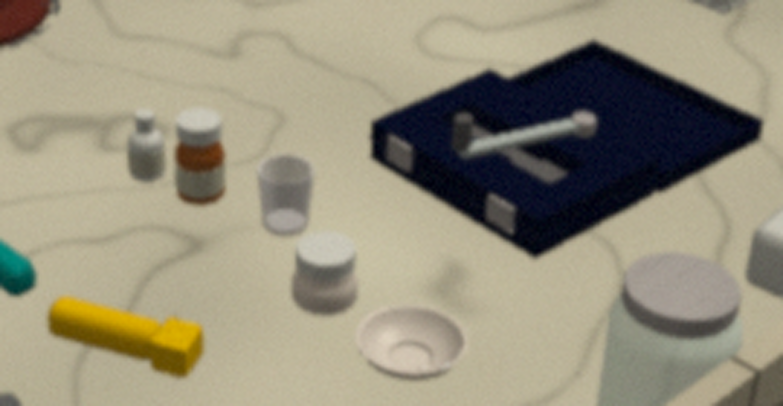

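View pics/cb.png

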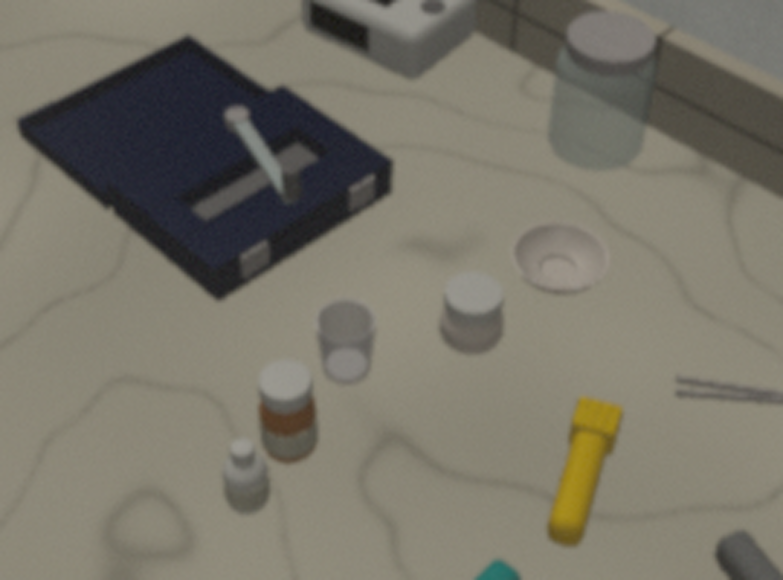

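The crops confirm the yellow tube, with its square cap toward the dish. The lever's pivot boss is at scene crop (585,122), and the upright dark knob at its free end is at (463,130). The latches mark the case's -y side. Next is a rough case pose from corner triangulation.

Run:
```python
from h import *
S=lambda u,v:(220+u/2.9,170+v/2.9)
D=lambda u,v:(180+u/2.9,130+v/2.9)
for n,a,b in [("FLtop",(373,128),(219,268)),("FRtop",(537,226),(391,165)),("boss",(585,116),(236,110)),("knobtop",(463,117),(290,175)),("pill top",(198,118),(287,370)),("dropT",(145,118),(241,445)),("eye",(285,165),(346,312)),("cream",(326,245),(473,288)),("dish",(411,328),(561,250)),("tray-lid back L",(490,72),(105,190)),("lid far",(594,42),(188,38)),("lidR",(760,125),(22,125)),("backR",(657,190),(283,90))]:
    p,e=tri(S(*a),D(*b)); print(n,p.round(3),round(e,3))
```

```text
FLtop [0.499 0.112 0.035] 0.0
FRtop [0.692 0.104 0.032] 0.001
boss [0.63  0.237 0.055] 0.002
knobtop [0.588 0.123 0.078] 0.008
pill top [ 0.439 -0.035  0.079] 0.002
dropT [ 0.382 -0.048  0.058] 0.001
eye [ 0.521 -0.012  0.06 ] 0.0
cream [ 0.615 -0.057  0.05 ] 0.002
dish [ 0.715 -0.068  0.031] 0.005
tray-lid back L [0.499 0.263 0.031] 0.008
lid far [0.613 0.268 0.116] 0.014
lidR [ 0.598  0.582 -0.121] 0.03
backR [0.706 0.255 0.016] 0.016
```

```bash
cat >> h.py <<'E'
from scipy.spatial.transform import Rotation as Ro
def q(a): return [np.cos(a/2),np.sin(a/2),0,0]   # tool down, tool x at world angle a
def wsnap(f):
    p,r=np.array(arm.read_tool_pos()),np.array(arm.read_eef_rot())
    im=snapshot("wrist"); cv2.imwrite(f'pics/{f}.png',im); np.savez(f'pics/{f}.npz',p=p,r=r); return im
def wz(f,uv,z):
    d=np.load(f'pics/{f}.npz'); c=camera_info("wrist"); T=c['T_tool_cam']; R=Ro.from_quat(d['r']).as_matrix()
    x=(np.array(uv)-[c['cx'],c['cy']])/c['fx']; t=np.linalg.norm(x); v=np.r_[x/t*np.sin(t),np.cos(t)]
    v=R@T[:3,:3]@v; o=d['p']+R@T[:3,3]; return o+v*(z-o[2])/v[2]
E
python3 - <<'E'
from h import *
arm.movep([.66,.17,.30],q(np.pi)); wsnap('w1')
print(arm.read_time(),arm.read_tool_pos(),arm.read_joint_positions())
for a in (250,170,70,-10):
    print(a,[arm.ik(p,q(np.radians(a))) for p in ([.588,.123,.135],[.512,.258,.135])])
E
```

```text
2.6583 [0.65954307 0.1717067  0.30001791] [-0.32552203  0.67143986  0.073851    1.32608916 -0.05152072  1.14586315
  1.32682179]
250 [array([-0.11609334,  0.74899328, -0.20755545,  1.73360615,  0.22442019,
        0.6821983 ,  2.34805264]), array([-0.39128795,  0.71647943, -0.18067981,  1.81444106,  0.20208955,
        0.62853788,  2.10010613])]
170 [array([-0.29588255,  0.74236056,  0.08727721,  1.73982181, -0.09582151,
        0.66353944,  1.2403454 ]), array([-0.56048896,  0.71209235,  0.08839137,  1.82010984, -0.10032819,
        0.6136962 ,  0.98487289])]
70 [array([-0.5264684 ,  0.79052443,  0.4774881 ,  1.74763269, -0.51179051,
        0.73005495, -0.13005172]), array([-0.80020438,  0.76130024,  0.48224851,  1.82797106, -0.53109906,
        0.68373233, -0.35972793])]
-10 [array([-0.82221149,  1.04752846,  1.13028044,  1.75682768, -1.07597141,
        1.09797101, -1.05202853]), array([-1.103765  ,  1.02145111,  1.13029545,  1.83706905, -1.08428006,
        1.06073385, -1.26725735])]
```

View pics/w1.png

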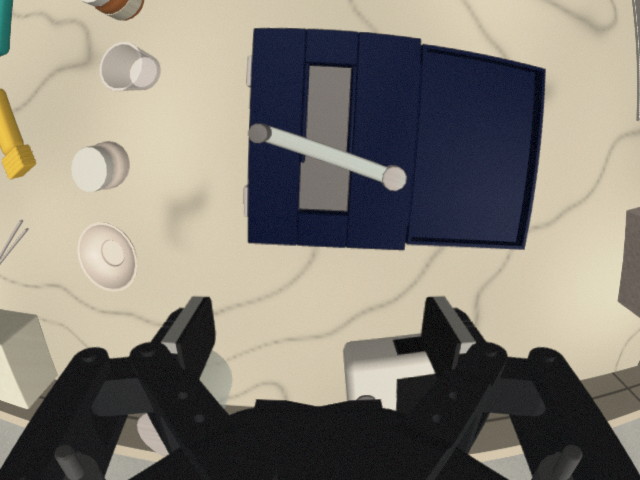

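The wrist view shows the tray corners at (254,29), (248,242), (405,249) and (420,38). The cradle floor spans (300–352, 65–212), wider at the bottom (world +x). The knob top is at (260,131) and the boss at (394,178).

Run:
```python
from h import *
C=np.array([wz('w1',u,.04)[:2] for u in [(254,29),(248,242),(405,249),(420,38)]])
M=np.array([[-.1,-.07],[.1,-.07],[.1,.08],[-.1,.08]])
R=lambda t:np.array([[np.cos(t),-np.sin(t)],[np.sin(t),np.cos(t)]])
from scipy.optimize import least_squares
s=least_squares(lambda v:((M@R(v[2]).T+v[:2])-C).ravel(),[.6,.18,0])
print('case',s.x,np.round(s.fun.reshape(-1,2),4).tolist())
k,b=wz('w1',(260,131),.082),wz('w1',(394,178),.054)
pv=s.x[:2]+R(s.x[2])@[.03,.06]; d=R(-s.x[2])@(k[:2]-pv)
print('knob',k,'boss',b,'pivot',pv,'len',np.hypot(*d),'theta',np.arctan2(-d[0],-d[1]))
print('cradle floor',[wz('w1',u,.02).round(4).tolist() for u in [(308,66),(352,67),(350,211),(300,211)]])
```

```text
case [ 0.59644609  0.17987722 -0.04171055] [[-0.0015, -0.0009], [0.0013, -0.0001], [0.0008, 0.0001], [-0.0006, 0.0009]]
knob [0.5886768  0.12695517 0.082     ] boss [0.62901292 0.23799447 0.054     ] pivot [0.62892191 0.23857408] len 0.1186526414740487 theta 0.30433907681055056
cradle floor [[0.528, 0.1625, 0.02], [0.5284, 0.2032, 0.02], [0.6667, 0.2031, 0.02], [0.6668, 0.1546, 0.02]]
```

Run:
```python
from h import *
yaw=-.0417; pv=np.array([.6290,.2383]); L=.12
def kp(th,z): 
    w=-np.pi/2-th+yaw; return [pv[0]+L*np.cos(w),pv[1]+L*np.sin(w),z],q(w+2*np.pi)
arm.movep(*kp(.304,.20)); arm.move_gripper(.6,20)
arm.line_to(kp(.304,.133)[0],.12); arm.move_gripper(0.0,20)
print(arm.read_opening(),arm.read_finger_force(),arm.read_ft_force())
for th in np.linspace(.304,1.735,9)[1:]:
    p,o=kp(th,.133); arm.line_to(p,.12,ori=o); print(round(th,2),np.round(arm.read_ft_force(),1),round(arm.read_opening(),3))
print(arm.read_time(),arm.read_tool_pos())
arm.move_gripper(.6); arm.line_to(kp(1.735,.22)[0],.2)
arm.movep([.66,.17,.30],q(np.pi)); wsnap('w2')
arm.movep([.62,-.16,.26],q(np.pi)); wsnap('w3'); print(arm.read_time())
```

```text
0.17936986821105821 21.96258455514908 [ 0.18648117 -0.08782567  3.37325194]
0.48 [-0.5 -0.1  5.7] 0.179
0.66 [-2.  -1.   5.9] 0.174
0.84 [-3.  -1.9  7.3] 0.178
1.02 [-1.3 -1.1  7.1] 0.177
1.2 [-2.1 -0.4  7. ] 0.178
1.38 [-0.9 -1.5  6.2] 0.175
1.56 [-1.  -1.3  6.3] 0.177
1.74 [-1.1  0.3  6.1] 0.174
7.7917 [0.51253969 0.26367765 0.13355163]
10.975
```

Run:
```python
import cv2,numpy as np
a,b=cv2.imread('pics/w2.png'),cv2.imread('pics/w3.png')
cv2.imwrite('pics/m.png',np.hstack([cv2.resize(a[:300,200:560],(360,300)),cv2.resize(b,(440,330))[:300]]))
```

```text
(no output)
```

View pics/m.png

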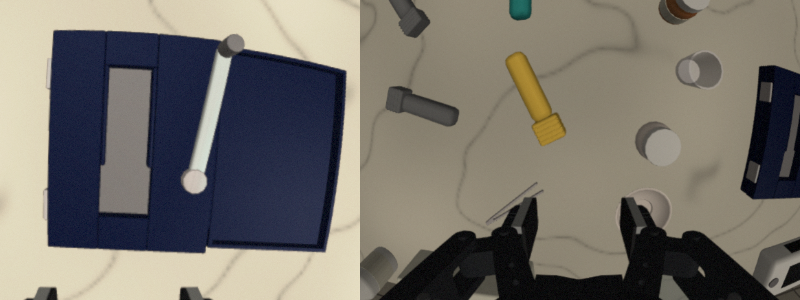

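The left panel shows the lever swung open beside the cradle, with the knob at (231,43). The right panel shows the yellow tube with its cap at the lower right, clear of its neighbours. Next: measure, grasp, lift and check the grasp.

```bash
cat >> h.py <<'E'
def tube(f,z):
    h=cv2.cvtColor(cv2.imread(f'pics/{f}.png'),cv2.COLOR_BGR2HSV); m=cv2.inRange(h,(17,130,60),(34,255,255))
    k,l,st,c=cv2.connectedComponentsWithStats(m); i=1+np.argmax(st[1:,4])
    P=np.array([wz(f,u,z)[:2] for u in np.argwhere(l==i)[:,::-1]])
    r=cv2.minAreaRect((P*1000).astype(np.float32)); e=cv2.fitEllipse
    mu=P.mean(0); ax=np.linalg.svd(P-mu,full_matrices=False)[2][0]; ax*=np.sign(ax[0])
    s=(P-mu)@ax; n=np.array([-ax[1],ax[0]]); t=(P-mu)@n; lo,hi=s.min(),s.max()
    # barrel centreline: mid of edges per slice
    S=np.arange(lo+.01,lo+.08,.004); mid=[(t[abs(s-x)<.002].min()+t[abs(s-x)<.002].max())/2 for x in S]
    w=np.median([np.ptp(t[abs(s-x)<.002]) for x in S]); k1,k0=np.polyfit(S,mid,1); xc=(lo+hi)/2
    return mu+ax*xc+n*(k1*xc+k0), np.arctan2(ax[1],ax[0])+np.arctan(k1), hi-lo, w
E
python3 - <<'E'
from h import *
k=wz('w2',(431,43),.082); d=k[:2]-[.629,.2383]; print('lever',-np.pi/2-.0417-(np.arctan2(d[1],d[0])-2*np.pi*(d[1]>0)),np.hypot(*d))
for z in(.014,.02,.028): print(z,tube('w3',z))
c,y,_,_=tube('w3',.02)
for p,a in(((*c,.077),y+np.pi),((*c,.25),y+np.pi),((.5964,.18,.25),np.pi-.0417),((.5964,.18,.12),np.pi-.0417)): print(arm.ik(p,q(a)).round(2))
E
```

```text
lever 1.7133611810926026 0.11806318872759118Traceback (most recent call last):
  File "<stdin>", line 3, in <module>
  File "h.py", line 27, in tube
    P=np.array([wz(f,u,z)[:2] for u in np.argwhere(l==i)[:,::-1]])
                ~~^^^^^^^
  File "h.py", line 21, in wz
    d=np.load(f'pics/{f}.npz'); c=camera_info("wrist"); T=c['T_tool_cam']; R=Ro.from_quat(d['r']).as_matrix()
                                  ~~~~~~~~~~~^^^^^^^^^
ValueError: time passes only in moves, steps and waits
```

```bash
sed -i 's/c=camera_info("wrist"); T=/c=WI; T=/; s/^def q(a)/WI=camera_info("wrist")\ndef q(a)/' h.py
sed -i 's/; e=cv2.fitEllipse//' h.py
python3 - <<'E'
from h import *
for z in(.014,.02,.028): print(z,tube('w3',z))
c,y,_,_=tube('w3',.02)
for p,a in(((*c,.077),y+np.pi),((*c,.25),y+np.pi),((.5964,.18,.25),np.pi-.0417),((.5964,.18,.12),np.pi-.0417)): print(arm.ik(p,q(a)).round(2))
E
```

```text
0.014 (array([ 0.55898465, -0.21314099]), np.float64(0.4382540653863872), np.float64(0.12287715247271783), np.float64(0.026769142176791882))
0.02 (array([ 0.55876163, -0.21208072]), np.float64(0.4385198571031281), np.float64(0.12055035013476671), np.float64(0.02625674937401712))
0.028 (array([ 0.55846537, -0.21066943]), np.float64(0.43898369012768124), np.float64(0.11744794701749846), np.float64(0.025681287092106184))
[ 0.29  0.83  0.07  1.77 -0.1   0.55  2.42]
[ 0.27  0.59  0.09  1.65 -0.06  0.9   2.39]
[-0.47  0.63  0.23  1.58 -0.17  0.95  1.35]
[-0.44  0.8   0.19  1.68 -0.22  0.68  1.39]
```

Run:
```python
from h import *
c,y,_,_=tube('w3',.018); o=q(y+np.pi)
arm.movep([*c,.20],o); arm.move_gripper(.75)
arm.line_to([*c,.077],.1); arm.pause(.2); print(np.round(arm.read_ft_force(),1),arm.read_tool_pos())
arm.move_gripper(0.0,40); print('grip',arm.read_opening()*85,arm.read_finger_force(),arm.read_ft_force())
arm.line_to([*c,.25],.15); arm.pause(.3)
print(arm.read_opening()*85,arm.read_finger_force(),arm.read_tool_pos(),c,y,arm.read_time())
wsnap('w4'); cv2.imwrite('pics/side4.png',snapshot('side'))
for z in(.185,.193,.20): print(z,tube('w4',z))
cv2.imwrite('pics/m4.png',np.hstack([cv2.resize(cv2.imread('pics/w4.png'),(480,360)),cv2.resize(cv2.imread('pics/side4.png')[130:430,250:516],(320,360))]))
```

```text
[ 0.  -0.2  1.1] [ 0.559088   -0.21249355  0.07753118]
grip 25.46491537704133 40.57026565074921 [ 0.1954909  -0.38232712  2.38403388]
25.17366378671267 40.39616346359253 [ 0.55869985 -0.21239128  0.24948384] [ 0.55883672 -0.21243576] 0.43844339214327754 15.4
0.185 (array([ 0.55529456, -0.21397095]), np.float64(0.4374133590597294), np.float64(0.11313055648746259), np.float64(0.02718076415460573))
0.193 (array([ 0.55157252, -0.21572844]), np.float64(0.4375051555341754), np.float64(0.1064456298664167), np.float64(0.02555272399469033))
0.2 (array([ 0.54831546, -0.21726564]), np.float64(0.43721814498249634), np.float64(0.10059631907300154), np.float64(0.02419162067390427))
```

View pics/m4.png

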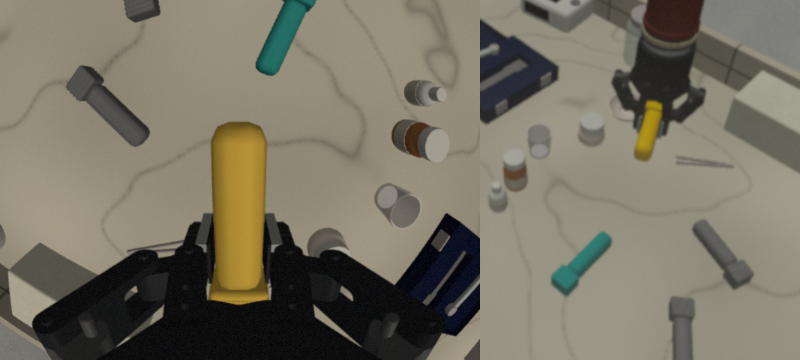

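The tube is held squarely (yaw 0.4375, against tool yaw 0.438), with the bystanders undisturbed. The rear end is at about (319,163) in the full picture. Now I'll carry it over at height and check level and offset there.

Run:
```python
from h import *
d=np.load('pics/w4.npz'); ax=np.array([np.cos(.438),np.sin(.438)])
for z in(.185,.19,.195): print('rear',z,(wz('w4',(319,163),z)[:2]-d['p'][:2])@ax)
T=[.5964,.1799]; o=q(np.pi-.0417)
p=np.array(arm.read_tool_pos()); 
arm.line_to([*T,.25],.15,ori=o); arm.pause(.3)
print(arm.read_time(),arm.read_tool_pos(),arm.read_opening()*85,np.round(arm.read_ft_force(),2),np.round(arm.read_wrist_torque(),3))
im={n:snapshot(n) for n in('scene','side')}
for n in im:
    cv2.imwrite(f'pics/{n}5.png',im[n])
pr={n:proj(n,[*T,.19]) for n in im}; print(pr)
cv2.imwrite('pics/m5.png',np.hstack([cv2.resize(im[n][int(v[1])-60:int(v[1])+60,int(v[0])-60:int(v[0])+60],(400,400),interpolation=cv2.INTER_CUBIC) for n,v in pr.items()]))
```

```text
rear 0.185 -0.06033403493527801
rear 0.19 -0.060818166714629245
rear 0.195 -0.06130229849398047
18.575 [0.59641298 0.1797441  0.25001094] 25.556727430989877 [-1.23 -0.37 -0.36] [-0.024  0.038  0.007]
{'scene': array([400.64719398, 163.62220487]), 'side': array([262.26165994, 137.89974726])}
```

View pics/m5.png

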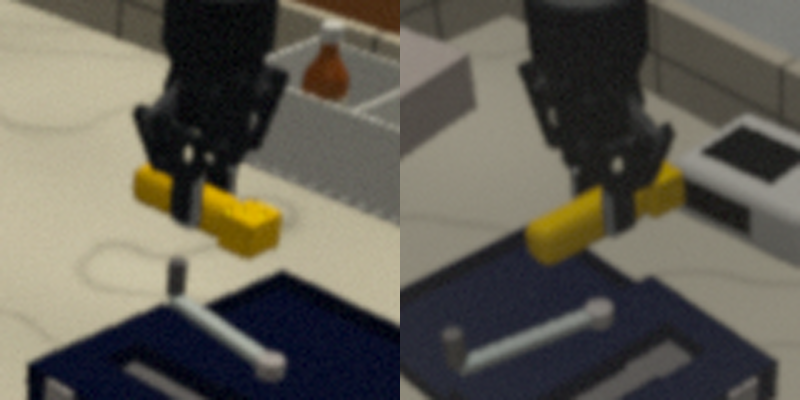

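Run:
```python
from h import *
P0=np.array([.5964,.1797,.25-.0773])
V=np.array([[x,s*w,z] for a,b,w in((-.06,.03,.013),(.03,.06,.017)) for x in(a,b) for s in(-1,1) for z in(0,.028)])
for n in('scene','side'):
    h=cv2.cvtColor(cv2.imread(f'pics/{n}5.png'),cv2.COLOR_BGR2HSV); m=cv2.inRange(h,(18,140,60),(34,255,255)); u0=proj(n,P0).astype(int)
    mm=np.zeros_like(m); mm[u0[1]-50:u0[1]+50,u0[0]-45:u0[0]+45]=m[u0[1]-50:u0[1]+50,u0[0]-45:u0[0]+45]
    print(n,'mask',cv2.boundingRect(mm))
    for deg in(-4,-2,0,2,4):
        W=Ro.from_euler('zy',[-.0417,np.radians(deg)]).apply(V-[0,0,.02])+P0+[0,0,.02]
        U=np.array([proj(n,w) for w in W]); print(deg,np.r_[U.min(0),np.ptp(U,0)].round(1))
```

```text
scene mask (380, 152, 44, 28)
-4 [378.4 151.2  47.1  28.9]
-2 [378.2 150.4  47.3  30.4]
0 [378.  149.7  47.5  31.9]
2 [377.8 148.9  47.6  33.3]
4 [377.7 148.2  47.7  34.7]
side mask (240, 125, 48, 31)
-4 [237.1 119.4  50.7  39.4]
-2 [237.  120.1  50.6  38.1]
0 [237.  120.9  50.4  36.8]
2 [237.  121.6  50.2  35.4]
4 [237.  122.4  50.1  33.9]
```

The bounding boxes in both views fit a level tube to within about 1°. The rear end sits within 1 mm of where it should along the axis. Descending now to 1 cm above the tray.

Run:
```python
from h import *
T=[.5967,.1800]
arm.line_to([*T,.1275],.07); arm.pause(.4)
print(arm.read_time(),arm.read_tool_pos(),arm.read_eef_rot(),arm.read_opening()*85,np.round(arm.read_ft_force(),2))
wsnap('w6'); im={n:snapshot(n) for n in('scene','side')}
m=[cv2.resize(im[n][int(v[1])-50:int(v[1])+50,int(v[0])-50:int(v[0])+50],(400,400),interpolation=cv2.INTER_CUBIC) for n in im for v in [proj(n,[*T,.06])]]
cv2.imwrite('pics/m6.png',np.hstack(m))
```

```text
20.975 [0.59670914 0.18001928 0.12753427] [2.08375255e-02 9.99782875e-01 1.81090168e-05 2.93052555e-05] 24.895805587667937 [-0.33 -0.43 -1.22]
```

View pics/m6.png

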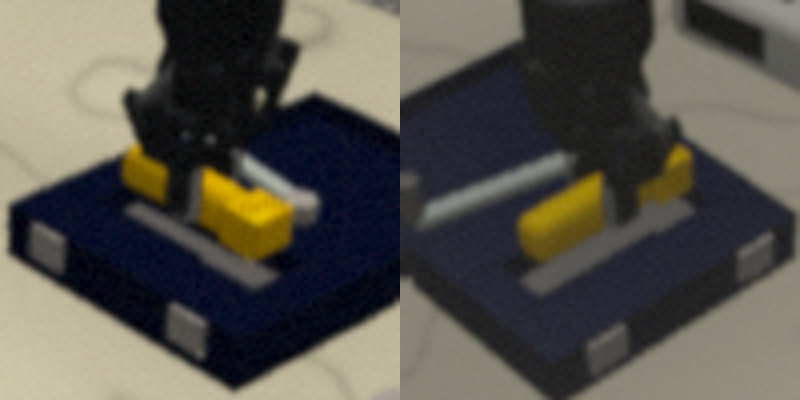

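View pics/w6.png

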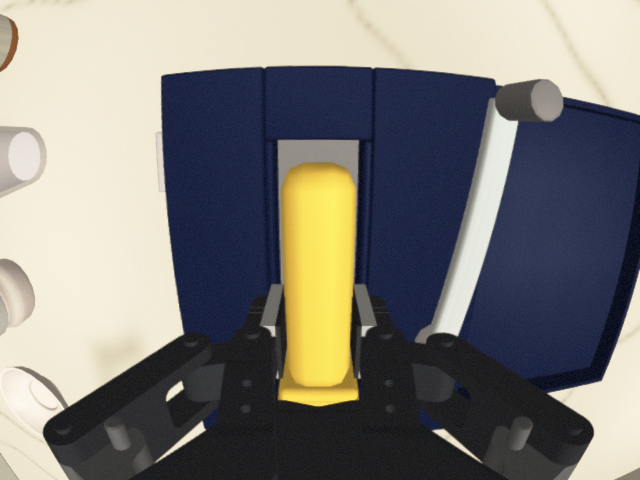

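The tube is centred across the cradle: tube 281–356, cradle 277–360, both with their middle at 318.5. It is level, the cap is over the wider end, and the lever is clear. One last numeric check along the axis, then hand in.

Run:
```python
from h import *
a=wz('w6',(318,139),.03); b=wz('w6',(318,163),.064); print(a,b,(b-a)[0])
if abs((b-a)[0]-.008)<.003: print(ticket.finish_job())
```

```text
[0.52881619 0.18275683 0.03      ] [0.53641358 0.1824403  0.064     ] 0.00759738786501396
the job is handed in; nothing more can be done
None
```

The job is handed in: the lever is open to about 1.71–1.73 rad (stop 1.75), and the yellow tube is held level, measured within about 1 mm of centred over the cradle, about 1 cm above the tray with its cap over the wider end.

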